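# Index the parts carousel and load the brass spindle in the jig

### The job

Turn the parts carousel (it has a red crank knob) until the pocket with the brass spindle stands in the middle of the opening in the green wire guard, and let it come to rest. Then lift the brass spindle out through the opening and lower it gently into the socket of the assembly jig, so that it stands upright on the socket's floor, and let go. Leave the other spindles in their pockets and the other things on the bench undisturbed.

Things in the scene. Friction and masses are not known exactly. Their poses are not given: they have to be found in the camera images.
- station: parts carousel's fixed green base plate, 330 x 330 x 12 mm; origin at its underside's centre, on the turning axis; -x points to the guard's opening. Above it an aluminium disc (radius 148 mm, top 38 mm above the bench) turns under a fixed wire guard. On the disc: five grey cups 72 degrees apart, 120 mm from the axis; four hold spindles, the crank arm points to the empty one.
- notch_mid (a point): middle of the guard's opening, where the wanted pocket should stand: station (-120, 0) mm, 162 mm above the bench. The guard is of green 6 mm wire on 4 corner posts at (+-152, +-152) mm, 159 to 165 mm above the bench: a square frame, and a hoop of radius 120 mm right above the pockets, which stops spindles being lifted. Frame and hoop are open only at station -x, |y| < 80 mm.
- carousel (a joint): rotation of the disc about the vertical station axis, rad, positive counter-clockwise from above, endless. Light friction (about 2 N at the crank knob); it stays where it is left. It reads 0 at the start, wherever the crank points.
- knob_mid (a point): on the red crank knob's axis, 18 mm above its foot, 200 mm above the bench. Knob: upright cylinder 22 mm in diameter, 34 mm tall (182 to 216 mm above the bench), on a crank arm 18 mm wide (top 180 mm up) above the guard, 70 mm from the station axis; moving it round that circle turns the disc. It spins freely on its pin, so a gripper holding it need not turn.
- spindle_brass: turned brass (yellow metal) spindle: upright cylinder 24 mm in diameter, 100 mm tall (20 mm neck groove 62 to 67 mm up), hollow, about 0.2 kg; origin at the centre of its underside, z up its axis. Stands loose in a carousel cup: bore 27 mm, outside 37 mm, floor 42 and rim 72 mm above the bench; its top is then 142 mm above the bench.
- spindle_steel: turned bright steel spindle: upright cylinder 24 mm in diameter, 100 mm tall (20 mm neck groove 62 to 67 mm up), hollow, about 0.2 kg; origin at the centre of its underside, z up its axis. Stands loose in a carousel cup: bore 27 mm, outside 37 mm, floor 42 and rim 72 mm above the bench; its top is then 142 mm above the bench.
- spindle_black: turned black spindle: upright cylinder 24 mm in diameter, 100 mm tall (20 mm neck groove 62 to 67 mm up), hollow, about 0.2 kg; origin at the centre of its underside, z up its axis. Stands loose in a carousel cup: bore 27 mm, outside 37 mm, floor 42 and rim 72 mm above the bench; its top is then 142 mm above the bench.
- spindle_blue: turned blue spindle: upright cylinder 24 mm in diameter, 100 mm tall (20 mm neck groove 62 to 67 mm up), hollow, about 0.2 kg; origin at the centre of its underside, z up its axis. Stands loose in a carousel cup: bore 27 mm, outside 37 mm, floor 42 and rim 72 mm above the bench; its top is then 142 mm above the bench.
- nest (a point): centre of the floor of the socket of the assembly jig, 12 mm above the bench. The jig is a grey plate 130 x 100 x 12 mm fixed to the bench with one upright dark steel socket at its middle: bore 30 mm, outside 44 mm, rim 42 mm above the bench (30 mm deep). A spindle standing in it has its top 112 mm above the bench.
- red_bin: bystander: open red bin of screws, 110 x 90 x 50 mm, origin at the centre of its underside
- screwdriver: bystander: screwdriver lying on the bench along its x
- oil_bottle: bystander: small yellow oil bottle, 44 mm in diameter, 110 mm tall, origin at the centre of its underside
Not all that is in view belongs to the job. There is more than one size of the spindle_steel; the job needs the middle-sized.

How it is judged:
On the way:
1. the brass spindle, still in its pocket, is at rest in the middle of the opening (within 35 mm to either side) (x of spindle_brass in the frame of station between -0.14 and -0.1 m and y of spindle_brass in the frame of station between -0.035 and 0.035 m and z of spindle_brass in the frame of station below 0.055 m and angle between spindle_brass's own z axis and vertical below 0.2 rad and velocity of joint carousel between -0.1 and 0.1 rad/s), for 0.2 s.
At the end, for the whole second after the job is handed in: Brass spindle upright in the socket (tilt < 0.15 rad), foot within 7 mm of its centre and < 5 mm above its floor, at rest. Other spindles in their pockets (tilt < 0.25 rad, foot < 55 mm above bench), carousel still; bin, screwdriver, bottle within 30 mm of their starts (horizontal distance between spindle_brass and nest below 0.007 m and z of spindle_brass in the frame of nest below 0.005 m and angle between spindle_brass's own z axis and vertical below 0.15 rad and linear speed of spindle_brass below 0.02 m/s and velocity of joint carousel between -0.05 and 0.05 rad/s and angle between each of spindle_steel, spindle_black, spindle_blue's own z axis and vertical below 0.25 rad and z of each of spindle_steel, spindle_black, spindle_blue in the frame of station below 0.055 m and distance of each of red_bin, screwdriver, oil_bottle from where it was at the start of the episode below 0.03 m); the robot touches nothing.
It fails at once if another spindle is lifted out of its pocket or tipped (angle between any of spindle_steel, spindle_black, spindle_blue's own z axis and vertical above 0.4 rad or z of any of spindle_steel, spindle_black, spindle_blue in the frame of station above 0.065 m).
It fails at once if the bin, screwdriver or bottle is moved by more than 30 mm (distance of any of red_bin, screwdriver, oil_bottle from where it was at the start of the episode above 0.03 m).
It fails at once if the brass spindle is dropped into the socket (faster than 0.5 m/s within 30 mm of its middle) (horizontal distance between spindle_brass and nest below 0.03 m and z of spindle_brass in the frame of nest below 0.05 m and linear speed of spindle_brass above 0.5 m/s).
It also fails if it takes over 58 s, if anything falls off the work surface, if the arm or the gripper's body presses on something with over 40 N, if the wrist force passes 120 N, or if a joint passes its speed limit or range.

### The arm

A 6-joint arm with a two-finger parallel gripper is mounted at the origin on the work surface. World frame = base frame: x ahead of the robot, y to its left, z up, the work surface at z = 0. Lengths are in m, angles in rad, forces in N, time in s.
With the tool pointing down it reaches from about 0.35 to 0.95 m from the base axis. Payload 17.4 kg.
Tool frame: the origin (TCP) lies at the centre of the arm's flange, where the gripper is bolted on; the fingertips stand 186 mm ahead of it and the grasp point (between the pads) lies pinch_z ahead of it (pinch_z is the distance from the TCP to the grasp point, in m); y points along the fingers, x is the direction in which the jaws open and shut, and the axes are right-handed (so a half turn about y gives the same grasp; the last joint's range is limited). The gripper opens to 93 mm and grips with 3 to 60 N. Pads are 15 mm wide; open, the fingers measure 128 mm over their backs; the gripper's body (75 mm by 188 mm) begins 65 mm behind the grasp point.
Start: joints at [-1.144, 0.116, 1.442, -0, 1.584, -0.038], TCP at [0.303, -0.603, 0.405] pointing down, gripper open.
Joint ranges: [-2.83, 2.83], [-0.83, 2.19], [0.07, 2.5], [-1.14, 4.28], [0.01, 3], [-2.97, 2.97]. Speed limits (rad/s): [1.89, 1.89, 2.22, 3.14, 3.14, 3.14].

### API

Orientations are given as a unit quaternion [x, y, z, w].
In Python, from cell import state, grab_frame, close_job, pinch_z gives the robot as it stands. The module is installed in compiled form; this text tells all that it offers.
- The arm moves only by the tool apply_moves, never from a script. Its argument "plan" is a list of rows, each a list of 7 numbers: the shift along the world's x, y, z in m, then the turn, a rotation vector about the world's x, y, z in rad, then the gripper's target within -1 to 1 (fully open at 1, half-way at 0, shut at -1). In form: [[tx, ty, tz, ax, ay, az, gripper], ...]. A call has 1 to 5 rows; each row shifts and turns the commanded pose from where the row before left it; what a row does not reach is not made up. A row lasts 1/12 s, in which the tool goes at most 41.7 mm and 7.16 degrees, less where a joint would pass 70% of its speed; a pose out of reach is approached as far as the arm can. A call is refused whole if a number of a shift passes 0.0417 or a number of a turn 0.125, either way. A call with a gripper value outside its range is refused whole. The fingers move at their own pace and stop on an object; "newtons" is the grip in N (left out, the last holds). Time passes only in rows, so rows that do not move let the fingers close. It gives the time, the measured TCP pose, the force and the opening at its end, in the units of the state.
- state(): the state, without advancing time (a new reading comes with each control period).
- grab_frame(name): name is "scene" or "top" or "wrist"; returns a dict with "image" (400x640x3 uint8, red, green, blue), "intrinsics" (3x3 intrinsics, pixels), "world_to_cam" (4x4, takes a point from world to camera coordinates); the wrist camera has in their place "T_tool_cam" (4x4, takes a point from camera to tool coordinates, whose origin is the TCP and whose axes are the tool frame's). Camera axes: x right, y up, looking along -z (the intrinsics and any distortion apply to the point x, -y, -z); pixel columns grow to the right and rows downward; lengths in m; the calibration is good to about 2 mm. A picture is of the moment at which its call begins: read the wrist's pose just before it. There is no depth.
- close_job(): hands the job in, once; it reports no verdict.
The state is a dict: "time": time; "joint_pos": joint angles; "qvel": joint speeds; "joint_torque": joint torques, N m; "tcp_pos": TCP position; "orientation": TCP orientation; "ft_force": force on the tool from outside, world axes, zero at the start; "torque": the same for the moment, N m; "finger_gap": finger opening in m.
Only numpy, scipy, OpenCV 4.12 (cv2) and the standard library are available. Lean on these libraries where they do the work, as an engineer would, in place of code of your own. Each camera call takes 0.05 s, during which the arm holds its last target.

## Working session

There is one attempt and no reset: what is moved stays moved. The work goes in short steps, Python scripts to look and compute and a tool call to move; the robot and the scene stay as the last step left them, time stands still between calls to the robot, and variables do not carry over. Pictures are saved under pics/ and viewed, and the job is handed in when it is done.

Besides the shell and the picture viewer there is one more tool, called after ">>>" as name(argument=value, ...), one argument or row to a line, values as JSON. apply_moves: Moves the arm, as the interface text tells. Its arguments: {"type":"object","properties":{"plan":{"type":"array"},"newtons":{"type":"number"}},"required":["plan"]}

```bash
mkdir -p pics; cat > h.py <<'E'
from cell import state, grab_frame, close_job, pinch_z
import numpy as np, cv2
from scipy.spatial.transform import Rotation as R
def save(n,f):
    cv2.imwrite(f'pics/{n}.png',cv2.cvtColor(f['image'],cv2.COLOR_RGB2BGR))
def ray(f,uv,W=None):
    K=np.array(f['intrinsics']); T=np.linalg.inv(np.array(f['world_to_cam'])) if W is None else W
    p=np.linalg.inv(K)@[uv[0],uv[1],1]; d=T[:3,:3]@np.array([p[0],-p[1],-p[2]])
    return T[:3,3],d
def at(f,uv,z,W=None):
    o,d=ray(f,uv,W); return o+d*(z-o[2])/d[2]
def proj(f,P):
    T=np.array(f['world_to_cam']); c=T[:3,:3]@np.array(P)+T[:3,3]
    p=np.array(f['intrinsics'])@[c[0],-c[1],-c[2]]; return p[:2]/p[2]
E
python3 - <<'E'
from h import *
import pickle
F={}
for n in ['scene','top','wrist']:
    f=grab_frame(n); F[n]=f; save(n+'0',f)
    print(n,[k for k in f]); print(np.round(f['intrinsics'],1)); 
    if n!='wrist':
        print(np.round(f['world_to_cam'],3))
    else: print(np.round(f['T_tool_cam'],3))
pickle.dump(F,open('f0.pkl','wb'))
print(state(), pinch_z() if callable(pinch_z) else pinch_z)
E
```

```text
scene ['image', 'intrinsics', 'world_to_cam']
[[476.2   0.  317.7]
 [  0.  476.2 199.7]
 [  0.    0.    1. ]]
[[-0.556  0.831 -0.007  0.367]
 [-0.711 -0.471  0.523  0.363]
 [ 0.431  0.296  0.853 -1.55 ]
 [ 0.     0.     0.     1.   ]]
top ['image', 'intrinsics', 'world_to_cam']
[[370.2   0.  321.8]
 [  0.  370.2 199.3]
 [  0.    0.    1. ]]
[[ 0.011 -1.     0.006 -0.035]
 [ 0.997  0.012  0.071 -0.598]
 [-0.072  0.005  0.997 -0.979]
 [ 0.     0.     0.     1.   ]]
wrist ['image', 'intrinsics', 'T_tool_cam']
[[359.9   0.  317.3]
 [  0.  359.9 193.8]
 [  0.    0.    1. ]]
[[ 1.    -0.001  0.001 -0.001]
 [ 0.001  0.283 -0.959  0.021]
 [ 0.001  0.959  0.283  0.08 ]
 [ 0.     0.     0.     1.   ]]
{'time': 0.15, 'joint_pos': array([-1.14380594e+00,  1.16341415e-01,  1.44209415e+00,  2.64615840e-06,
        1.58399180e+00, -3.77983231e-02]), 'qvel': array([ 0.00088845,  0.00105274, -0.00047995, -0.00045554,  0.00012996,
       -0.00194025]), 'joint_torque': array([-1.24453009e-04, -7.21764994e+01, -6.22951984e+01,  7.78038218e-02,
        2.25635996e-02, -8.51543723e-05]), 'tcp_pos': array([ 0.30255334, -0.60340154,  0.40420886]), 'orientation': array([-0.60154775,  0.37164932, -0.37116017,  0.60187808]), 'ft_force': array([-0.04643121, -0.75154517,  0.33663936]), 'torque': array([-0.00386365, -0.01799073, -0.03586827]), 'finger_gap': 0.09276384285773448} 0.1673
```

View pics/scene0.png

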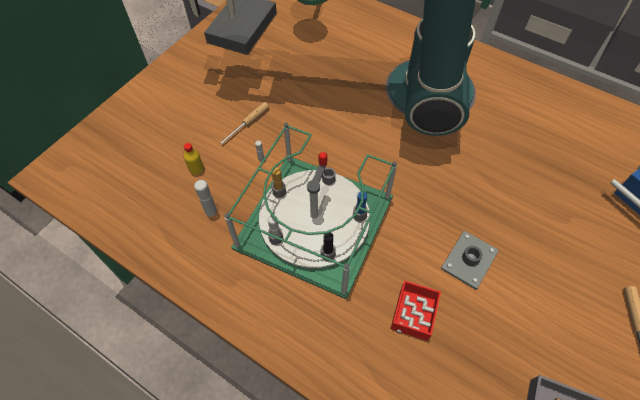

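View pics/top0.png

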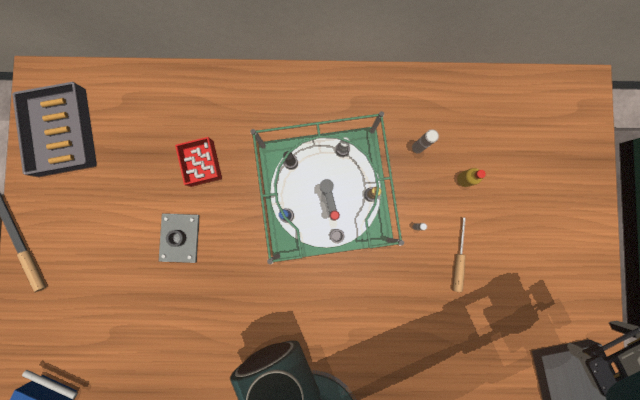

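View pics/wrist0.png

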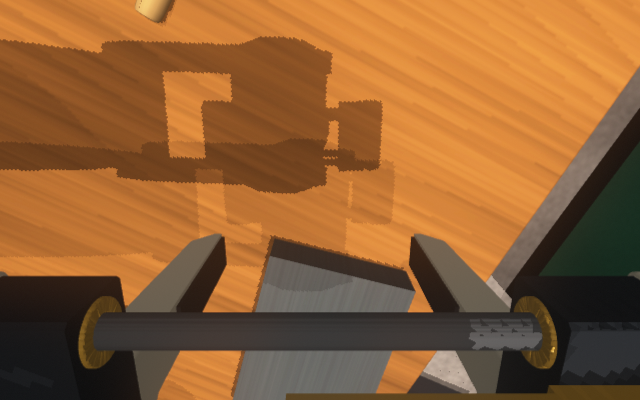

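```bash
python3 - <<'E'
from h import *
s=state(); print(R.from_quat(s['orientation']).as_matrix().round(3))
E
```

```text
[[ 0.448 -0.     0.894]
 [-0.894  0.001  0.448]
 [-0.001 -1.     0.   ]]
```

```bash
python3 - <<'E'
from h import *
i=cv2.imread('pics/top0.png')
c=i[100:275,235:415]; cv2.imwrite('pics/topc.png',cv2.resize(c,None,fx=4.4,fy=3.4*4.4/4.4,interpolation=cv2.INTER_CUBIC)[:600] if 0 else cv2.resize(c,None,fx=3.4,fy=3.4,interpolation=cv2.INTER_CUBIC))
c=i[200:280,140:220]; cv2.imwrite('pics/topj.png',cv2.resize(c,None,fx=6,fy=6,interpolation=cv2.INTER_CUBIC))
i=cv2.imread('pics/scene0.png')
c=i[110:300,180:420]; cv2.imwrite('pics/scc.png',cv2.resize(c,None,fx=3.1,fy=3.1,interpolation=cv2.INTER_CUBIC))
E
```

```text
(no output)
```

View pics/topc.png

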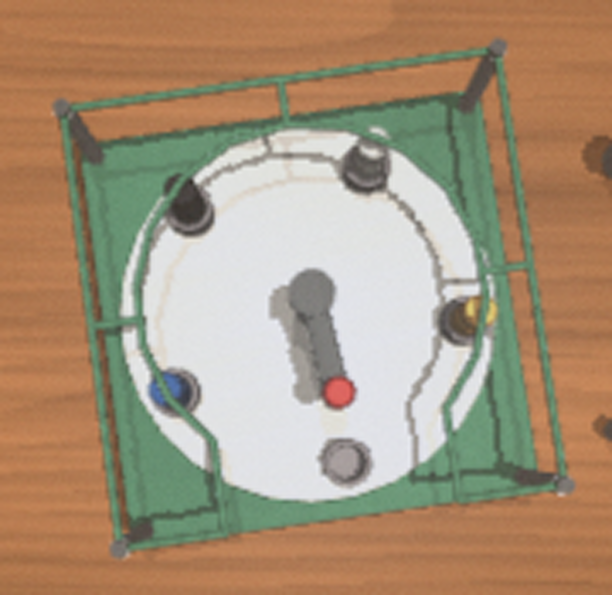

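View pics/topj.png

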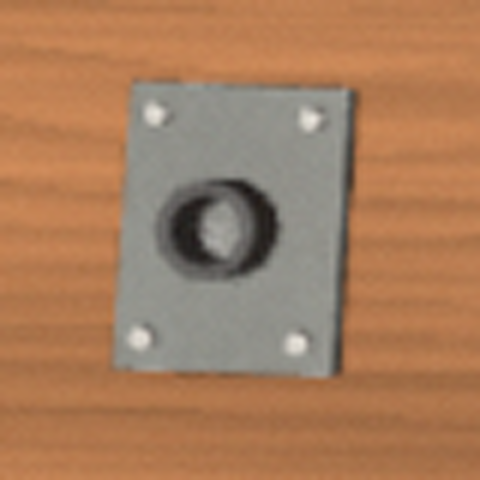

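View pics/scc.png

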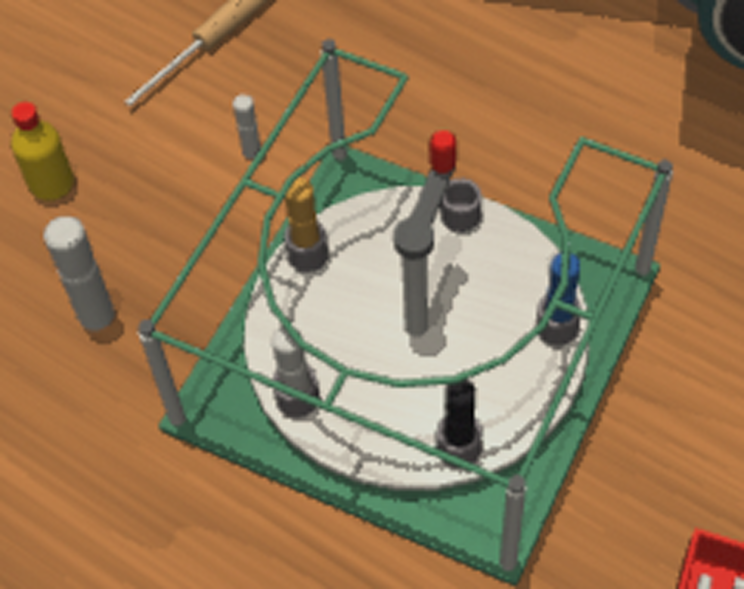

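```bash
python3 - <<'E'
from h import *
import pickle
F=pickle.load(open('f0.pkl','rb')); f=F['top']; g=F['scene']
c=lambda u,v:(u/3.4+235-.35,v/3.4+100-.35)
P=[at(f,c(*p),.165) for p in [(62,107),(497,47),(563,485),(120,550)]]
for a in P: print(a.round(4))
print([round(np.linalg.norm(P[i]-P[i-1]),4) for i in range(4)])
S=np.mean(P,0); 
# station -x direction: from far pair (0,1) to near pair (2,3)
d=(P[2]+P[3]-P[0]-P[1]); yaw=np.arctan2(-d[1],-d[0]); print('station',S.round(4),'yaw',yaw)
Rz=np.array([[np.cos(yaw),-np.sin(yaw)],[np.sin(yaw),np.cos(yaw)]])
st=lambda p:Rz.T@(p[:2]-S[:2])
# scene check: post tops
cs=lambda u,v:(u/3.1+180-.35,v/3.1+110-.35)
Q=[at(g,cs(*p),.165) for p in [(516,484),(148,329),(330,47),(664,169)]]
for a in Q: print('sc',a.round(4))
print('scene station',np.mean(Q,0))
kn=at(f,c(340,391),.216); b=at(f,c(480,311),.142); cup=at(f,c(345,461),.072)
hub=at(f,c(312,292),.18)
for n,p in [('knob',kn),('brass',b),('cup',cup),('hub',hub)]:
    q=st(p); print(n,p.round(4),'st',q.round(4),np.hypot(*q).round(4),np.degrees(np.arctan2(q[1],q[0])).round(1))
ks=at(g,cs(443,138),.216); print('knob scene',ks)
bs=at(g,cs(300,185),.142); print('brass scene',bs)
j=at(f,(174.7,238.3),.042); print('nest',j, 'scene', at(g,(472.5,254.5),.042))
pl=[at(f,(x/6+140-.4,y/6+200-.4),.012) for x,y in [(137,80),(355,90),(340,377),(113,370)]]
print(np.round(pl,4), np.mean(pl,0))
notch=S[:2]+Rz@[-.12,0]; print('notch',notch)
E
```

```text
[0.7465 0.1362 0.165 ]
[ 0.7926 -0.1639  0.165 ]
[ 0.4912 -0.2085  0.165 ]
[0.4445 0.0899 0.165 ]
[np.float64(0.3056), np.float64(0.3036), np.float64(0.3047), np.float64(0.302)]
station [ 0.6187 -0.0366  0.165 ] yaw 0.1496168724267284
sc [0.7469 0.1349 0.165 ]
sc [ 0.7932 -0.1639  0.165 ]
sc [ 0.4926 -0.2108  0.165 ]
sc [0.448  0.0888 0.165 ]
scene station [ 0.62018091 -0.03775454  0.165     ]
knob [ 0.5515 -0.0551  0.216 ] st [-0.0692 -0.0083] 0.0697 -173.2
brass [ 0.6109 -0.1557  0.142 ] st [-0.0255 -0.1167] 0.1194 -102.3
cup [ 0.5034 -0.0651  0.072 ] st [-0.1182 -0.011 ] 0.1188 -174.7
hub [ 0.6187 -0.0372  0.18  ] st [-0.0001 -0.0006] 0.0006 -94.9
knob scene [ 0.55225894 -0.05590821  0.216     ]
brass scene [ 0.61061026 -0.15802402  0.142     ]
nest [0.48999696 0.35683509 0.042     ] scene [0.49719624 0.35858235 0.042     ]
[[0.557  0.4044 0.012 ]
 [0.5536 0.3058 0.012 ]
 [0.4249 0.308  0.012 ]
 [0.4269 0.4097 0.012 ]] [0.49061046 0.35697933 0.012     ]
notch [ 0.50003098 -0.05446278]
```

```bash
python3 - <<'E'
from h import *
i=cv2.imread('pics/scene0.png')
c=i[220:300,430:510]; cv2.imwrite('pics/scj.png',cv2.resize(c,None,fx=6,fy=6,interpolation=cv2.INTER_CUBIC))
E
```

```text
(no output)
```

View pics/scj.png

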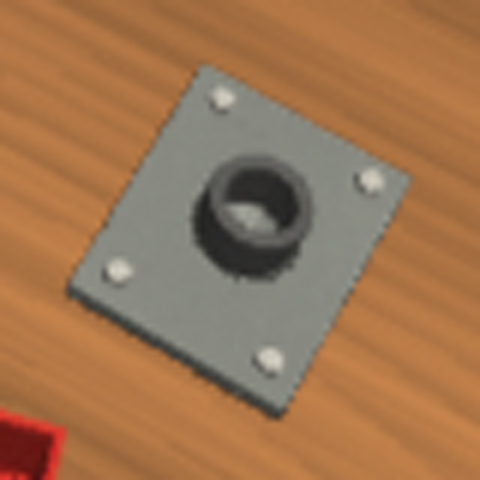

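>>> apply_moves(
  plan=[
    [0.015, 0.034, 0.003, 0, 0, -0.02, 0.3],
    [0.015, 0.034, 0.003, 0, 0, -0.02, 0.3],
    [0.015, 0.034, 0.003, 0, 0, -0.02, 0.3],
    [0.015, 0.034, 0.003, 0, 0, -0.02, 0.3],
    [0.015, 0.034, 0.003, 0, 0, -0.02, 0.3],
  ],
  newtons=25,
)

```text
time: 0.57
tcp_pos: [0.3778, -0.4318, 0.4196]
orientation: [-0.582, 0.402, -0.401, 0.582]
ft_force: [0.8, 0.4, -0.0]
finger_gap: 0.0648
```

>>> apply_moves(
  plan=[
    [0.015, 0.034, 0.003, 0, 0, -0.02, 0.3],
    [0.015, 0.034, 0.003, 0, 0, -0.02, 0.3],
    [0.015, 0.034, 0.003, 0, 0, -0.02, 0.3],
    [0.015, 0.034, 0.003, 0, 0, -0.02, 0.3],
    [0.015, 0.034, 0.003, 0, 0, -0.02, 0.3],
  ],
)

```text
time: 0.98
tcp_pos: [0.4528, -0.2616, 0.4349]
orientation: [0.561, -0.43, 0.43, -0.561]
ft_force: [1.1, -0.9, -0.7]
finger_gap: 0.0601
```

>>> apply_moves(
  plan=[
    [0.016, 0.034, 0.003, 0, 0, -0.02, 0.3],
    [0.016, 0.034, 0.003, 0, 0, -0.02, 0.3],
    [0.016, 0.034, 0.003, 0, 0, -0.02, 0.3],
    [0.016, 0.034, 0.003, 0, 0, -0.02, 0.3],
    [0, 0, 0, 0, 0, 0, 0.3],
  ],
)

```text
time: 1.4
tcp_pos: [0.5181, -0.1229, 0.4471]
orientation: [-0.544, 0.451, -0.451, 0.545]
ft_force: [-0.3, -0.2, -0.4]
finger_gap: 0.0604
```

>>> apply_moves(
  plan=[
    [0.017, 0.0335, 0, 0, 0, -0.02, 0.3],
    [0.017, 0.034, 0, 0, 0, -0.014, 0.3],
    [0, 0, 0, 0, 0, 0, 0.3],
  ],
)

```text
time: 1.65
tcp_pos: [0.5521, -0.0561, 0.4462]
orientation: [-0.536, 0.461, -0.46, 0.537]
ft_force: [0.7, -0.3, -0.2]
finger_gap: 0.0602
```

```bash
cat >> h.py <<'E'
def wristframe():
    s=state(); f=grab_frame('wrist')
    T=np.eye(4); T[:3,:3]=R.from_quat(s['orientation']).as_matrix(); T[:3,3]=s['tcp_pos']
    f['W']=T@np.array(f['T_tool_cam']); f['world_to_cam']=np.linalg.inv(f['W'])
    return s,f
E
python3 - <<'E'
from h import *
s,f=wristframe(); save('w1',f)
import pickle; pickle.dump(f,open('w1.pkl','wb'))
print(s['tcp_pos'],R.from_quat(s['orientation']).as_matrix().round(3))
for P in [(.552,-.0555,.216),(.5,-.0545,.165),(.4912,-.2085,.165),(.4445,.0899,.165),(.552,-.0555,.28)]: print(P,proj(f,P).round(0))
E
```

```text
[ 0.55208162 -0.05605567  0.44618616] [[ 0.152 -0.     0.988]
 [-0.988  0.001  0.152]
 [-0.001 -1.    -0.   ]]
(0.552, -0.0555, 0.216) [319. 221.]
(0.5, -0.0545, 0.165) [307. 258.]
(0.4912, -0.2085, 0.165) [491. 294.]
(0.4445, 0.0899, 0.165) [124. 294.]
(0.552, -0.0555, 0.28) [319. 271.]
```

View pics/w1.png

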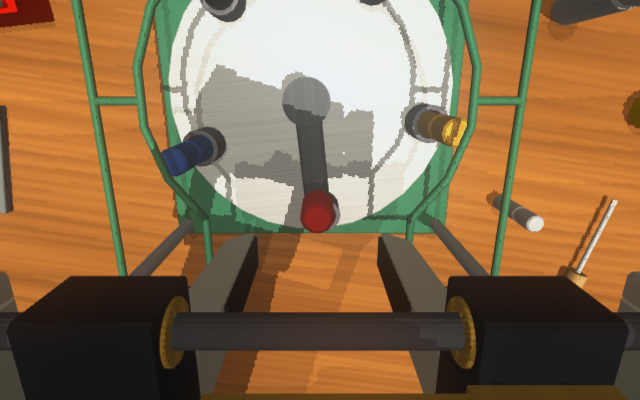

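>>> apply_moves(
  plan=[
    [0, 0, -0.026, 0, 0, 0, 0.3],
    [0, 0, -0.026, 0, 0, 0, 0.3],
    [0, 0, -0.024, 0, 0, 0, 0.3],
    [0, 0, 0, 0, 0, 0, 0.3],
  ],
)

```text
time: 2.03
tcp_pos: [0.5497, -0.0606, 0.3658]
orientation: [0.537, -0.463, 0.459, -0.535]
ft_force: [-0.7, 0.2, -1.2]
finger_gap: 0.0605
```

>>> apply_moves(
  plan=[
    [0, 0, 0, 0, 0, 0, -1],
    [0, 0, 0, 0, 0, 0, -1],
    [0, 0, 0, 0, 0, 0, -1],
    [0, 0, 0, 0, 0, 0, -1],
    [0, 0, 0, 0, 0, 0, -1],
  ],
)

```text
time: 2.45
tcp_pos: [0.5506, -0.06, 0.3718]
orientation: [-0.536, 0.46, -0.461, 0.536]
ft_force: [0.1, 0.5, 0.3]
finger_gap: 0.0319
```

```bash
python3 - <<'E'
from h import *
s,f=wristframe(); save('w2',f); print(s['tcp_pos'],s['ft_force'],s['finger_gap'])
g=grab_frame('scene'); i=g['image'][110:300,180:420]; g['image']=cv2.resize(i,None,fx=3.1,fy=3.1,interpolation=cv2.INTER_CUBIC); save('s2',g)
E
```

```text
[ 0.55059917 -0.05998858  0.3718199 ] [0.10652636 0.48794373 0.33697497] 0.031881513211133125
```

View pics/s2.png

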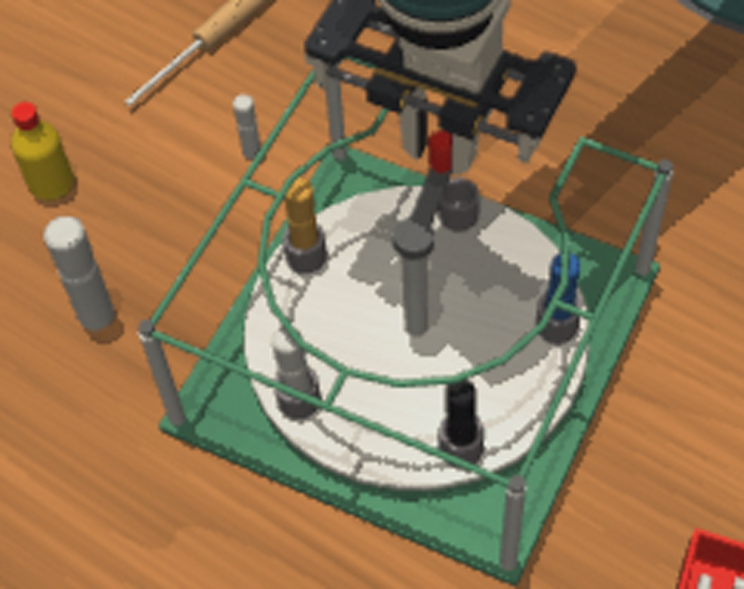

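>>> apply_moves(
  plan=[
    [0, 0, 0, 0, 0, 0, -1],
    [0, 0, 0, 0, 0, 0, -1],
    [0, 0, 0, 0, 0, 0, -1],
  ],
)

```text
time: 2.8
tcp_pos: [0.5506, -0.0599, 0.3714]
orientation: [-0.536, 0.461, -0.461, 0.536]
ft_force: [0.2, 0.1, 4.6]
finger_gap: 0.0214
```

```bash
python3 - <<'E'
from h import *
s,f=wristframe(); save('w2',f); print(s['tcp_pos'],s['ft_force'],s['finger_gap'])
print(proj(f,(.552,-.0555,.216)))
E
```

```text
[ 0.55064005 -0.0599428   0.37137184] [0.18280284 0.14252942 4.62032983] 0.021437064829594146
[309.55095346 279.98526458]
```

View pics/w2.png

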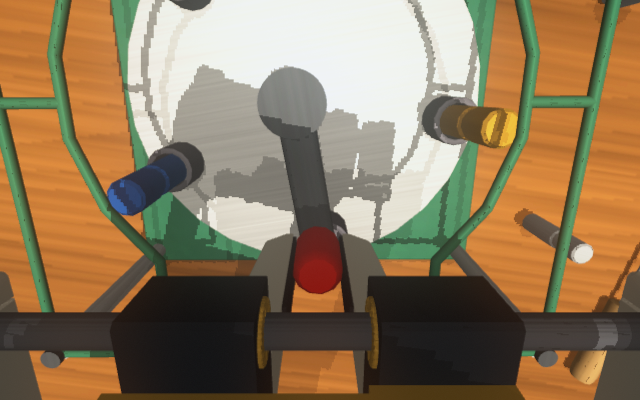

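```bash
python3 - <<'E'
import numpy as np
t=np.radians(np.linspace(198.5,116.6,21)); p=.07*np.c_[np.cos(t),np.sin(t)]
print(np.diff(p,axis=0).round(4).tolist()); print((p[::5]+[.619,-.037]).round(4))
E
```

```text
[[-0.0014, 0.0048], [-0.0011, 0.0049], [-0.0007, 0.005], [-0.0004, 0.005], [-0.0, 0.005], [0.0004, 0.005], [0.0007, 0.005], [0.0011, 0.0049], [0.0014, 0.0048], [0.0017, 0.0047], [0.0021, 0.0046], [0.0024, 0.0044], [0.0027, 0.0042], [0.003, 0.004], [0.0033, 0.0038], [0.0035, 0.0035], [0.0038, 0.0033], [0.004, 0.003], [0.0042, 0.0027], [0.0044, 0.0024]]
[[ 0.5526 -0.0592]
 [ 0.549  -0.0346]
 [ 0.5543 -0.0103]
 [ 0.5677  0.0107]
 [ 0.5877  0.0256]]
```

>>> apply_moves(
  plan=[
    [-0.0014, 0.0048, 0, 0, 0, 0, -1],
    [-0.0011, 0.0049, 0, 0, 0, 0, -1],
    [-0.0007, 0.005, 0, 0, 0, 0, -1],
    [-0.0004, 0.005, 0, 0, 0, 0, -1],
    [0, 0.005, 0, 0, 0, 0, -1],
  ],
)

```text
time: 3.27
tcp_pos: [0.547, -0.0352, 0.3713]
orientation: [-0.536, 0.46, -0.462, 0.536]
ft_force: [3.3, -1.3, 5.6]
finger_gap: 0.0216
```

>>> apply_moves(
  plan=[
    [0.0004, 0.005, 0, 0, 0, 0, -1],
    [0.0007, 0.005, 0, 0, 0, 0, -1],
    [0.0011, 0.0049, 0, 0, 0, 0, -1],
    [0.0014, 0.0048, 0, 0, 0, 0, -1],
    [0.0017, 0.0047, 0, 0, 0, 0, -1],
  ],
)

```text
time: 3.68
tcp_pos: [0.5524, -0.0108, 0.3714]
orientation: [-0.536, 0.46, -0.462, 0.536]
ft_force: [3.3, -3.0, 5.9]
finger_gap: 0.0216
```

Tracks well, with low forces; continue.

>>> apply_moves(
  plan=[
    [0.0023, 0.0046, 0, 0, 0, 0, -1],
    [0.0026, 0.0044, 0, 0, 0, 0, -1],
    [0.0028, 0.0042, 0, 0, 0, 0, -1],
    [0.003, 0.004, 0, 0, 0, 0, -1],
    [0.0033, 0.0038, 0, 0, 0, 0, -1],
  ],
)

```text
time: 4.1
tcp_pos: [0.5664, 0.0103, 0.3714]
orientation: [-0.536, 0.461, -0.461, 0.536]
ft_force: [-1.6, -2.3, 7.2]
finger_gap: 0.0214
```

>>> apply_moves(
  plan=[
    [0.0036, 0.0036, 0, 0, 0, 0, -1],
    [0.0038, 0.0033, 0, 0, 0, 0, -1],
    [0.004, 0.003, 0, 0, 0, 0, -1],
    [0.0042, 0.0027, 0, 0, 0, 0, -1],
    [0.0044, 0.0024, 0, 0, 0, 0, -1],
  ],
)

```text
time: 4.52
tcp_pos: [0.5865, 0.0251, 0.3714]
orientation: [0.536, -0.461, 0.461, -0.536]
ft_force: [-0.1, -3.8, 6.6]
finger_gap: 0.0213
```

>>> apply_moves(
  plan=[
    [0, 0, 0, 0, 0, 0, -1],
    [0, 0, 0, 0, 0, 0, -1],
  ],
)

```text
time: 4.68
tcp_pos: [0.5866, 0.0252, 0.3714]
orientation: [-0.536, 0.46, -0.461, 0.536]
ft_force: [1.5, -1.6, 6.5]
finger_gap: 0.0214
```

```bash
python3 - <<'E'
from h import *
s=state(); print(s['tcp_pos'],s['ft_force'])
g=grab_frame('scene'); i=g['image'][110:300,180:420]; import pickle; pickle.dump(g,open('s3.pkl','wb')); g['image']=cv2.resize(i,None,fx=3.1,fy=3.1,interpolation=cv2.INTER_CUBIC); save('s3',g)
E
```

```text
[0.58662619 0.02519715 0.37140155] [ 1.47815341 -1.64255371  6.46007662]
```

View pics/s3.png

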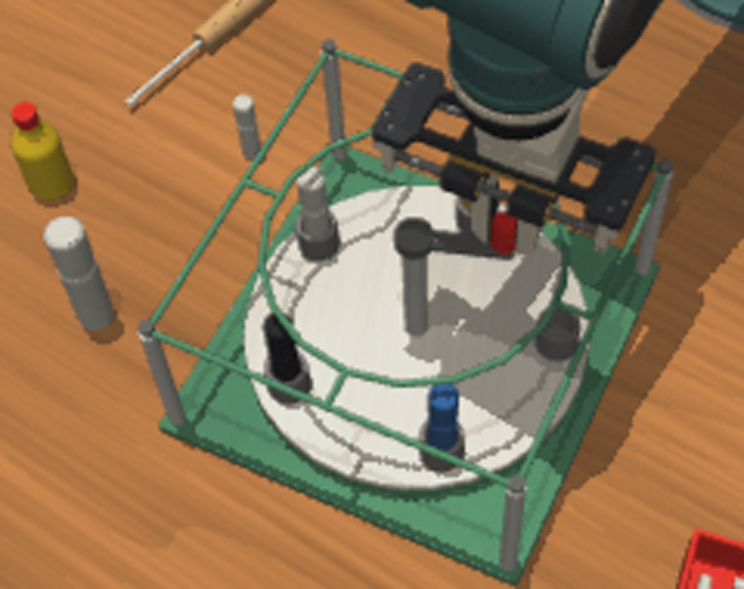

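>>> apply_moves(
  plan=[
    [0, 0, 0, 0, 0, 0, 0.1],
    [0, 0, 0, 0, 0, 0, 0.1],
    [0, 0, 0, 0, 0, 0, 0.1],
    [0, 0, 0.035, 0, 0, 0, 0.1],
    [0, 0, 0.04, 0, 0, 0, 0.1],
  ],
)

```text
time: 5.15
tcp_pos: [0.5861, 0.0252, 0.4436]
orientation: [0.538, -0.462, 0.459, -0.535]
ft_force: [0.8, -0.9, 0.4]
finger_gap: 0.049
```

>>> apply_moves(
  plan=[
    [-0.02, -0.02, 0, 0, 0, 0, 0.1],
    [-0.023, -0.02, 0, 0, 0, 0, 0.1],
    [-0.023, -0.02, 0, 0, 0, 0, 0.1],
    [-0.021, -0.02, 0, 0, 0, 0, 0.1],
    [0, 0, 0, 0, 0, 0, 0.1],
  ],
)

```text
time: 5.57
tcp_pos: [0.4967, -0.0568, 0.4462]
orientation: [0.536, -0.461, 0.462, -0.536]
ft_force: [0.5, 0.9, -0.2]
finger_gap: 0.0512
```

```bash
python3 - <<'E'
from h import *
import pickle
s,f=wristframe(); save('w4',f); pickle.dump(f,open('w4.pkl','wb')); print(s['tcp_pos'],s['ft_force'],s['finger_gap'],R.from_quat(s['orientation']).as_matrix().round(3))
print(proj(f,(.500,-.0545,.142)))
g=grab_frame('top'); pickle.dump(g,open('t4.pkl','wb')); i=g['image'][100:275,235:415]; g['image']=cv2.resize(i,None,fx=3.4,fy=3.4,interpolation=cv2.INTER_CUBIC); save('t4',g)
g=grab_frame('scene'); pickle.dump(g,open('s4.pkl','wb')); i=g['image'][110:300,180:420]; g['image']=cv2.resize(i,None,fx=3.1,fy=3.1,interpolation=cv2.INTER_CUBIC); save('s4',g)
E
```

```text
[ 0.49671914 -0.0568183   0.44617231] [ 0.4798942   0.89942798 -0.21525416] 0.05120779314994324 [[ 0.148  0.     0.989]
 [-0.989 -0.001  0.148]
 [ 0.001 -1.     0.   ]]
[316.11376163 184.49397643]
```

View pics/w4.png

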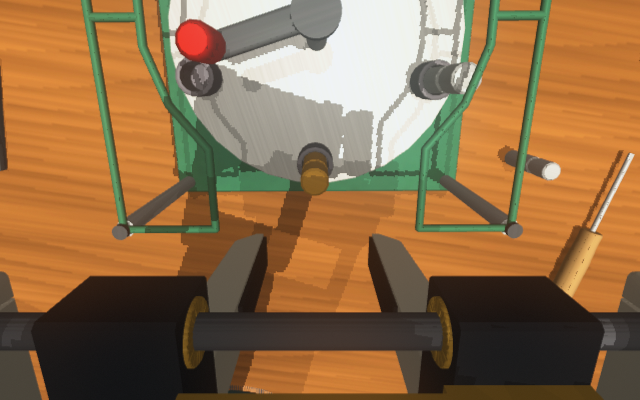

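View pics/t4.png

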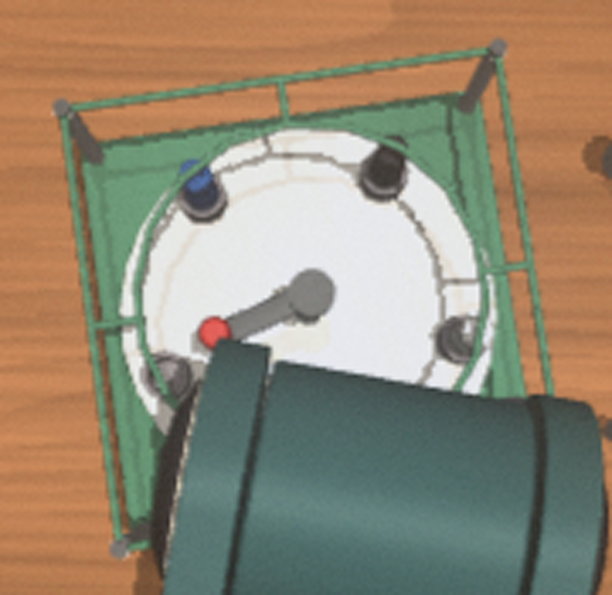

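View pics/s4.png

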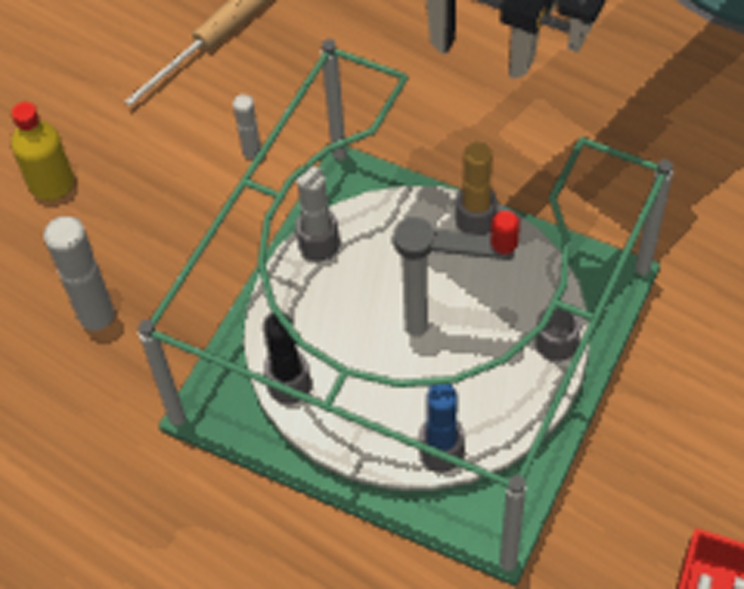

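```bash
python3 - <<'E'
from h import *
import pickle
f=pickle.load(open('w4.pkl','rb')); i=cv2.cvtColor(f['image'],cv2.COLOR_RGB2BGR)[130:210,270:360]
cv2.imwrite('pics/w4c.png',cv2.resize(i,None,fx=7,fy=7,interpolation=cv2.INTER_CUBIC))
print(at(f,(315,181),.142,f['W']))
g=pickle.load(open('s4.pkl','rb')); print(at(g,(478/3.1+180-.35,153/3.1+110-.35),.142))
h=pickle.load(open('t4.pkl','rb')); k=at(h,(215/3.4+234.65,331/3.4+99.65),.216); print('knob',k,np.degrees(np.arctan2(k[1]+.037,k[0]-.619)))
# predicted circles
for z,r in ((.142,.012),(.072,.0185)):
  pts=np.array([proj(f,(.5+r*np.cos(a),-.0545+r*np.sin(a),z)) for a in np.linspace(0,6.28,60)]); print(pts.min(0),pts.max(0))
E
```

```text
[ 0.50277161 -0.05316935  0.142     ]
[ 0.50267568 -0.05365652  0.142     ]
knob [0.58895398 0.02533329 0.216     ] 115.73509267458716
[301.39182942 170.11514214] [330.83116825 198.55630811]
[297.8484174  148.07475099] [334.784583   184.28309876]
```

View pics/w4c.png

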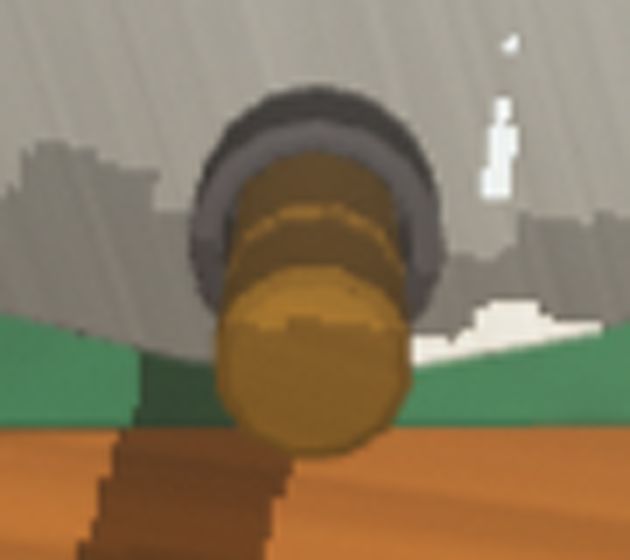

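>>> apply_moves(
  plan=[
    [0.006, 0.0035, 0, 0, 0, 0, 0.1],
    [0, 0, -0.025, 0, 0, 0, 0.1],
    [0, 0, -0.025, 0, 0, 0, 0.1],
    [0, 0, 0, 0, 0, 0, 0.1],
  ],
)

```text
time: 6.05
tcp_pos: [0.5058, -0.0504, 0.3908]
orientation: [0.538, -0.463, 0.459, -0.535]
ft_force: [-0.5, -0.2, -0.9]
finger_gap: 0.051
```

```bash
python3 - <<'E'
from h import *
s,f=wristframe(); save('w5',f); print(s['tcp_pos'],s['ft_force'],s['finger_gap'])
for y in (-.0533-.012,-.0533+.012): print(proj(f,(.5024,y,.142)))
E
```

```text
[ 0.50584664 -0.05041879  0.39079495] [-0.49712628 -0.18874016 -0.8567063 ] 0.050975904016501386
[340.70714787 216.78502381]
[305.44463036 211.64585603]
```

View pics/w5.png

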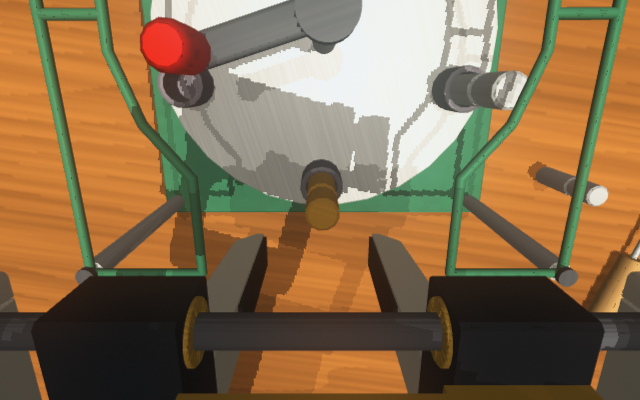

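>>> apply_moves(
  plan=[
    [0, 0, 0, 0, 0, 0, 0.1],
    [0, 0, 0, 0, 0, 0, 0.1],
  ],
)

```text
time: 6.27
tcp_pos: [0.5058, -0.051, 0.3973]
orientation: [-0.536, 0.46, -0.461, 0.537]
ft_force: [0.6, -0.5, 0.5]
finger_gap: 0.051
```

>>> apply_moves(
  plan=[
    [-0.0034, -0.002, -0.02, 0, 0, 0, 0.1],
    [0, 0, -0.022, 0, 0, 0, 0.1],
    [0, 0, -0.022, 0, 0, 0, 0.1],
    [0, 0, -0.021, 0, 0, 0, 0.1],
    [0, 0, -0.02, 0, 0, 0, 0.1],
  ],
)

```text
time: 6.68
tcp_pos: [0.5022, -0.0532, 0.2912]
orientation: [-0.536, 0.46, -0.461, 0.537]
ft_force: [0.3, 0.3, -0.4]
finger_gap: 0.051
```

>>> apply_moves(
  plan=[
    [0, 0, 0, 0, 0, 0, 0.1],
    [0, 0, 0, 0, 0, 0, 0.1],
    [0, 0, 0, 0, 0, 0, 0.1],
  ],
)

```text
time: 6.93
tcp_pos: [0.5024, -0.0533, 0.2929]
orientation: [-0.536, 0.46, -0.462, 0.537]
ft_force: [-0.5, -0.4, -0.1]
finger_gap: 0.0509
```

```bash
python3 - <<'E'
from h import *
s,f=wristframe(); save('w6',f); print(s['tcp_pos'],s['ft_force'],s['finger_gap'])
E
```

```text
[ 0.50236366 -0.0533273   0.29287457] [-0.52924384 -0.42050824 -0.12347763] 0.050874622266553114
```

View pics/w6.png

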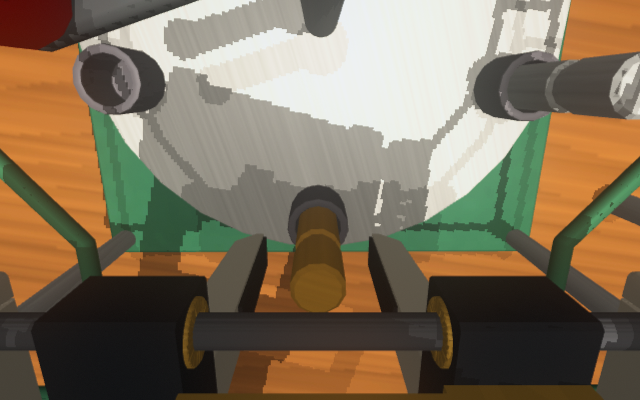

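>>> apply_moves(
  plan=[
    [0, 0, 0, 0, 0, 0, -1],
    [0, 0, 0, 0, 0, 0, -1],
    [0, 0, 0, 0, 0, 0, -1],
    [0, 0, 0, 0, 0, 0, -1],
    [0, 0, 0, 0, 0, 0, -1],
  ],
  newtons=30,
)

```text
time: 7.4
tcp_pos: [0.5019, -0.0533, 0.2909]
orientation: [-0.536, 0.461, -0.461, 0.536]
ft_force: [0.5, -0.3, 1.8]
finger_gap: 0.0235
```

>>> apply_moves(
  plan=[
    [0, 0, 0, 0, 0, 0, -1],
    [0, 0, 0, 0, 0, 0, -1],
    [0, 0, 0, 0, 0, 0, -1],
  ],
)

```text
time: 7.65
tcp_pos: [0.5019, -0.0533, 0.291]
orientation: [-0.536, 0.461, -0.461, 0.536]
ft_force: [-0.7, -0.5, 3.0]
finger_gap: 0.0236
```

>>> apply_moves(
  plan=[
    [0, 0, 0.015, 0, 0, 0, -1],
    [0, 0, 0.025, 0, 0, 0, -1],
    [0, 0, 0.025, 0, 0, 0, -1],
    [0, 0, 0, 0, 0, 0, -1],
    [0, 0, 0, 0, 0, 0, -1],
  ],
)

```text
time: 8.07
tcp_pos: [0.5019, -0.0533, 0.3564]
orientation: [-0.536, 0.46, -0.461, 0.537]
ft_force: [-0.3, -0.4, -2.1]
finger_gap: 0.0237
```

```bash
python3 - <<'E'
from h import *
s,f=wristframe(); save('w7',f); print(s['tcp_pos'],s['ft_force'],s['finger_gap'])
g=grab_frame('scene'); i=g['image'][80:270,180:420]; g['image']=cv2.resize(i,None,fx=3.1,fy=3.1,interpolation=cv2.INTER_CUBIC); save('s7',g)
E
```

```text
[ 0.50192356 -0.05328316  0.35641932] [-0.32865469 -0.43359318 -2.12792982] 0.023717546510353252
```

View pics/w7.png

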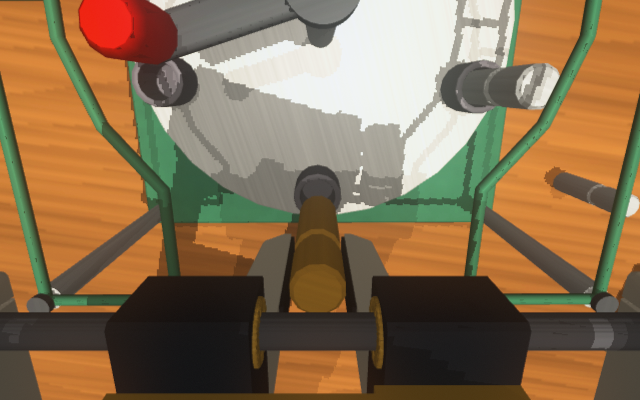

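View pics/s7.png

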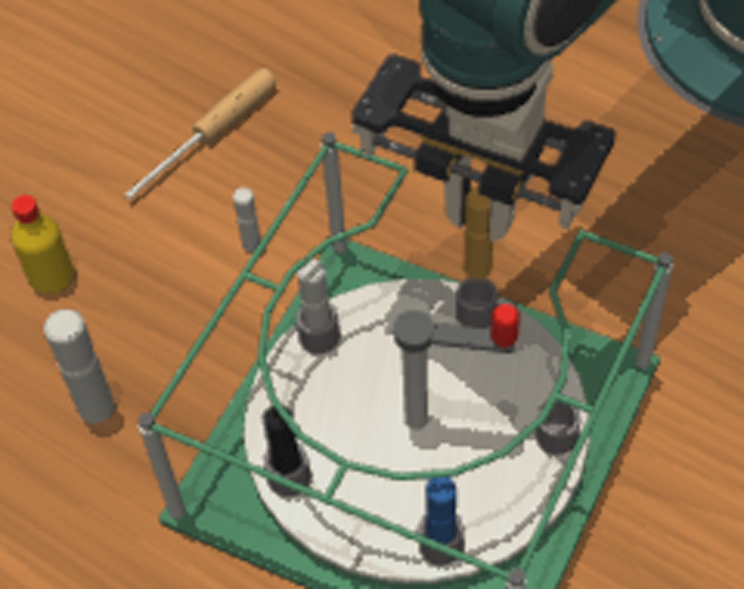

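>>> apply_moves(
  plan=[
    [0, 0, 0.032, 0, 0, 0, -1],
    [0, 0, 0.032, 0, 0, 0, -1],
    [0, 0, 0.03, 0, 0, 0, -1],
    [0, 0, 0, 0, 0, 0, -1],
  ],
)

```text
time: 8.5
tcp_pos: [0.5019, -0.0533, 0.4543]
orientation: [-0.535, 0.459, -0.462, 0.537]
ft_force: [0.8, 0.3, -1.0]
finger_gap: 0.0233
```

>>> apply_moves(
  plan=[
    [-0.001, 0.02, 0, 0, 0, 0, -1],
    [-0.001, 0.03, 0, 0, 0, 0, -1],
    [-0.001, 0.03, 0, 0, 0, 0, -1],
    [-0.001, 0.03, 0, 0, 0, 0, -1],
    [-0.001, 0.03, 0, 0, 0, 0, -1],
  ],
)

```text
time: 8.92
tcp_pos: [0.4967, 0.088, 0.4477]
orientation: [0.537, -0.462, 0.46, -0.536]
ft_force: [0.7, -0.1, -1.0]
finger_gap: 0.023
```

>>> apply_moves(
  plan=[
    [-0.001, 0.03, 0, 0, 0, 0, -1],
    [-0.001, 0.03, 0, 0, 0, 0, -1],
    [-0.001, 0.03, 0, 0, 0, 0, -1],
    [-0.001, 0.03, 0, 0, 0, 0, -1],
    [-0.001, 0.03, 0, 0, 0, 0, -1],
  ],
)

```text
time: 9.33
tcp_pos: [0.4916, 0.2383, 0.4476]
orientation: [0.537, -0.461, 0.461, -0.536]
ft_force: [0.2, -0.2, -3.0]
finger_gap: 0.0234
```

>>> apply_moves(
  plan=[
    [-0.001, 0.03, 0, 0, 0, 0, -1],
    [0, 0.03, 0, 0, 0, 0, -1],
    [0, 0.03, 0, 0, 0, 0, -1],
    [0, 0.03, 0, 0, 0, 0, -1],
    [0, 0, 0, 0, 0, 0, -1],
  ],
)

```text
time: 9.75
tcp_pos: [0.4905, 0.3606, 0.4466]
orientation: [0.538, -0.461, 0.459, -0.536]
ft_force: [-0.3, -0.3, -1.7]
finger_gap: 0.0236
```

>>> apply_moves(
  plan=[
    [0, 0, 0, 0, 0, 0, -1],
    [0, 0, 0, 0, 0, 0, -1],
  ],
)

```text
time: 9.92
tcp_pos: [0.4909, 0.3566, 0.4481]
orientation: [0.537, -0.461, 0.461, -0.536]
ft_force: [-1.0, -0.2, -2.3]
finger_gap: 0.0232
```

```bash
python3 - <<'E'
from h import *
import pickle
s,f=wristframe(); save('w8',f); pickle.dump(f,open('w8.pkl','wb')); print(s['tcp_pos'],s['ft_force'],s['finger_gap'],s['joint_pos'],R.from_quat(s['orientation']).as_matrix().round(3))
print(proj(f,(.491,.357,.042)),proj(f,(*s['tcp_pos'][:2],s['tcp_pos'][2]-.249)))
E
```

```text
[0.49091843 0.35664264 0.44808162] [-1.04830895 -0.2237393  -2.29429918] 0.02315888832257344 [ 5.86278746e-01 -3.97187285e-02  1.53216445e+00 -1.96772159e-04
  1.65137293e+00  2.00585680e+00] [[ 0.151 -0.002  0.989]
 [-0.989 -0.001  0.151]
 [ 0.001 -1.    -0.002]]
[317.65704386 162.6109164 ] [318.48859902 210.17759063]
```

View pics/w8.png

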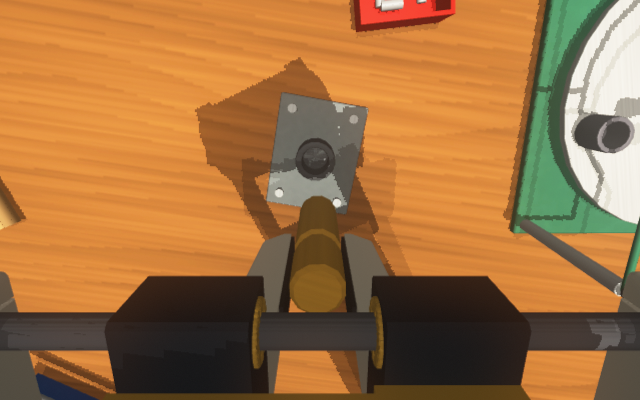

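```bash
python3 - <<'E'
from h import *
import pickle
f=pickle.load(open('w8.pkl','rb')); i=cv2.cvtColor(f['image'],cv2.COLOR_RGB2BGR)[80:220,250:390]
def ov(P,r,col):
    for a in np.linspace(0,2*np.pi,90):
        p=proj(f,(P[0]+r*np.cos(a),P[1]+r*np.sin(a),P[2])); cv2.circle(b,tuple(np.int32((p-[250,80])*4+2)),1,col,-1)
b=cv2.resize(i,None,fx=4,fy=4,interpolation=cv2.INTER_CUBIC); a0=b.copy()
ov((.491,.357,.042),.022,(0,0,255)); ov((.491,.357,.042),.015,(0,255,255)); ov((.4909,.3566,.199),.012,(255,0,255))
cv2.imwrite('pics/w8c.png',cv2.resize(np.hstack([a0,b]),None,fx=.7,fy=.7))
cv2.imwrite('pics/w8d.png',a0)
E
```

View pics/w8c.png

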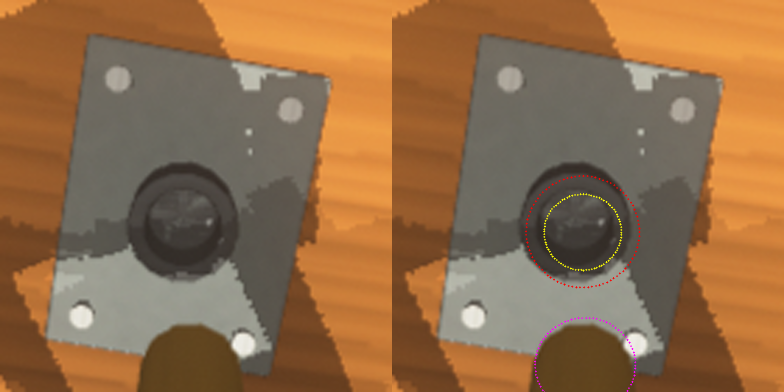

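View pics/w8d.png

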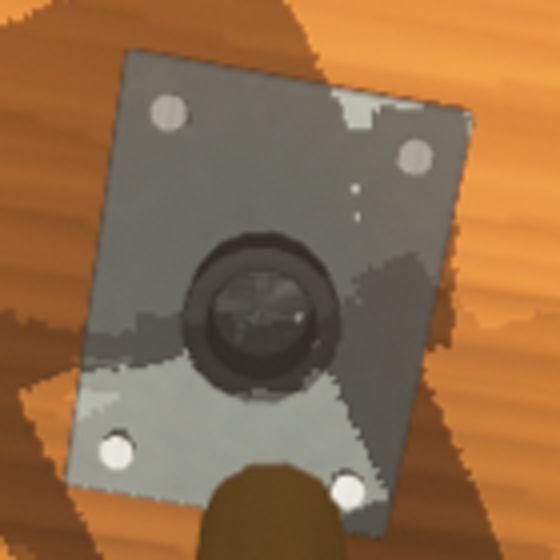

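>>> apply_moves(
  plan=[
    [0.002, 0.001, -0.03, 0, 0, 0, -1],
    [0, 0, -0.035, 0, 0, 0, -1],
    [0, 0, -0.035, 0, 0, 0, -1],
    [0, 0, -0.025, 0, 0, 0, -1],
    [0, 0, 0, 0, 0, 0, -1],
  ],
)

```text
time: 10.38
tcp_pos: [0.4923, 0.3561, 0.3188]
orientation: [0.539, -0.462, 0.461, -0.533]
ft_force: [-0.5, 0.0, -3.1]
finger_gap: 0.0234
```

>>> apply_moves(
  plan=[
    [0, 0, 0, 0, 0, 0, -1],
    [0, 0, 0, 0, 0, 0, -1],
  ],
)

```text
time: 10.55
tcp_pos: [0.4932, 0.3573, 0.3269]
orientation: [-0.535, 0.461, -0.461, 0.537]
ft_force: [-0.7, -0.9, -2.1]
finger_gap: 0.0234
```

```bash
python3 - <<'E'
from h import *
import pickle
F=pickle.load(open('f0.pkl','rb'))
s,w=wristframe(); save('w9',w); g=grab_frame('scene'); pickle.dump((s,w,g),open('p9.pkl','wb'))
print(s['tcp_pos'],s['ft_force'])
N=(.493,.3585,.042); Ft=(*s['tcp_pos'][:2],s['tcp_pos'][2]-.249); print(Ft)
def draw(f,x0,y0,n,sc,foot=True):
    i=cv2.cvtColor(f['image'],cv2.COLOR_RGB2BGR)[y0:y0+n,x0:x0+n]; b=cv2.resize(i,None,fx=sc,fy=sc,interpolation=cv2.INTER_CUBIC)
    a0=b.copy()
    L=[(N,.022,(0,0,255))]+([(Ft,.012,(255,0,255))] if foot else [])
    for P,r,c in L:
        for a in np.linspace(0,2*np.pi,90):
            p=proj(f,(P[0]+r*np.cos(a),P[1]+r*np.sin(a),P[2])); cv2.circle(b,tuple(np.int32((p-[x0,y0]+.5)*sc)),1,c,-1)
    return np.hstack([a0,b])
cv2.imwrite('pics/p9w.png',draw(w,250,130,130,3))
cv2.imwrite('pics/p9s.png',draw(g,435,215,66,6))
cv2.imwrite('pics/p9s0.png',draw(F['scene'],435,215,66,6,False))
cv2.imwrite('pics/p9t0.png',draw(F['top'],145,205,66,6,False))
E
```

```text
[0.49323488 0.35734971 0.32694299] [-0.65933468 -0.85391394 -2.09771308]
(np.float64(0.4932348848708856), np.float64(0.35734970898233814), np.float64(0.07794298927780774))
```

View pics/p9w.png

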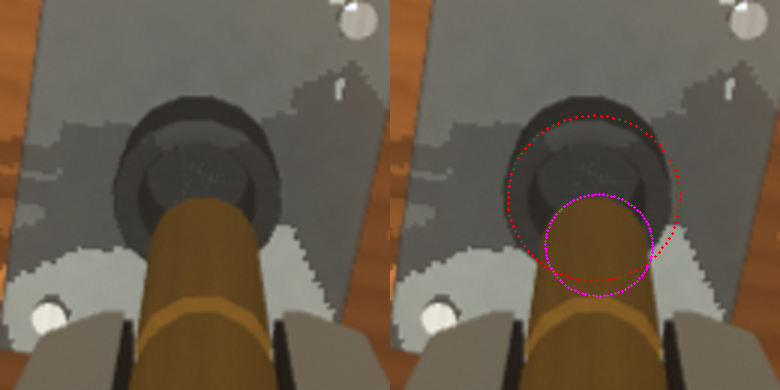

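View pics/p9s.png

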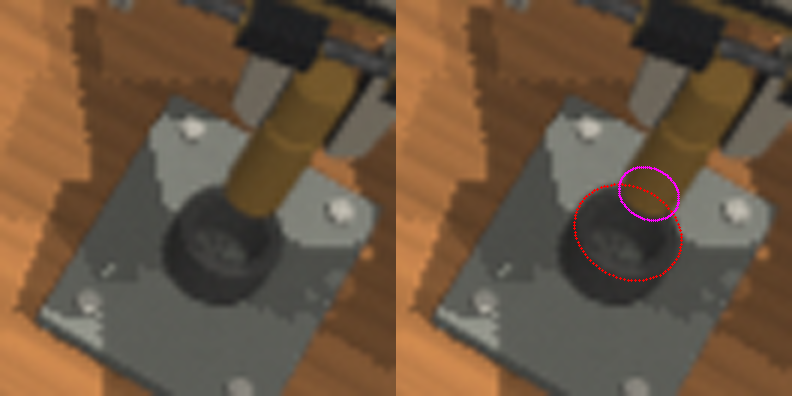

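View pics/p9s0.png

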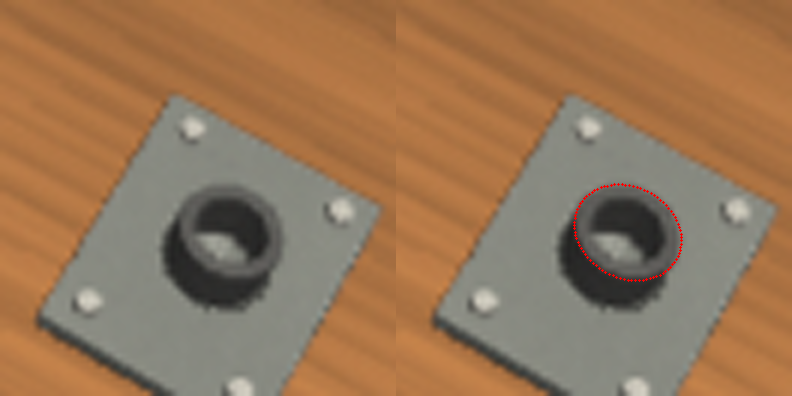

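View pics/p9t0.png

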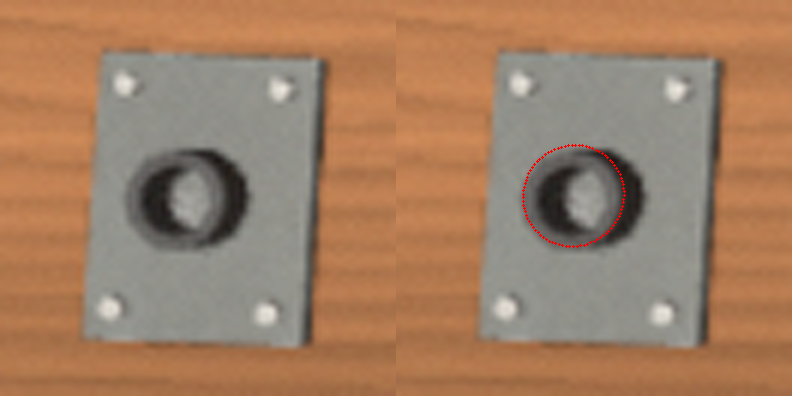

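>>> apply_moves(
  plan=[
    [0, 0.0015, -0.01, 0, 0, 0, -1],
    [0, 0, -0.01, 0, 0, 0, -1],
    [0, 0, -0.008, 0, 0, 0, -1],
    [0, 0, 0, 0, 0, 0, -1],
  ],
)

```text
time: 10.98
tcp_pos: [0.4925, 0.3591, 0.2941]
orientation: [0.537, -0.461, 0.461, -0.535]
ft_force: [-0.1, -0.5, -2.5]
finger_gap: 0.0232
```

>>> apply_moves(
  plan=[
    [0, 0, -0.006, 0, 0, 0, -1],
    [0, 0, -0.006, 0, 0, 0, -1],
    [0, 0, -0.004, 0, 0, 0, -1],
    [0, 0, 0, 0, 0, 0, -1],
    [0, 0, 0, 0, 0, 0, -1],
  ],
)

```text
time: 11.4
tcp_pos: [0.4929, 0.3592, 0.2805]
orientation: [0.536, -0.461, 0.461, -0.536]
ft_force: [0.4, 0.3, -1.9]
finger_gap: 0.0237
```

```bash
python3 - <<'E'
from h import *
s,w=wristframe(); g=grab_frame('scene'); print(s['tcp_pos'],s['ft_force'],s['torque'],s['finger_gap'])
a=cv2.resize(w['image'][150:280,250:380],None,fx=3,fy=3,interpolation=cv2.INTER_CUBIC); b=cv2.resize(g['image'][210:275,435:500],None,fx=6,fy=6,interpolation=cv2.INTER_CUBIC)
save('p10',{'image':np.hstack([a,b])})
E
```

```text
[0.49285769 0.35920449 0.28054052] [ 0.38913043  0.28816294 -1.87098072] [0.0160033  0.02418974 0.04430583] 0.023723964665838815
```

View pics/p10.png

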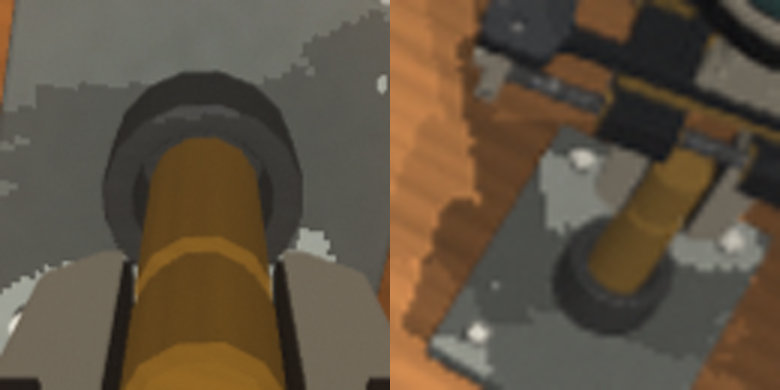

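>>> apply_moves(
  plan=[
    [0, 0, -0.005, 0, 0, 0, -1],
    [0, 0, -0.005, 0, 0, 0, -1],
    [0, 0, -0.005, 0, 0, 0, -1],
    [0, 0, -0.002, 0, 0, 0, -1],
    [0, 0, 0, 0, 0, 0, -1],
  ],
)

```text
time: 11.92
tcp_pos: [0.4927, 0.3591, 0.2628]
orientation: [0.537, -0.461, 0.461, -0.536]
ft_force: [-0.5, -0.8, -1.3]
finger_gap: 0.0229
```

>>> apply_moves(
  plan=[
    [0, 0, -0.001, 0, 0, 0, -1],
    [0, 0, 0, 0, 0, 0, -1],
  ],
)

```text
time: 12.08
tcp_pos: [0.4929, 0.3592, 0.2627]
orientation: [-0.536, 0.461, -0.461, 0.536]
ft_force: [0.4, -1.5, -2.1]
finger_gap: 0.0233
```

>>> apply_moves(
  plan=[
    [0, 0, -0.001, 0, 0, 0, -1],
    [0, 0, 0, 0, 0, 0, -1],
  ],
)

```text
time: 12.25
tcp_pos: [0.4929, 0.3592, 0.2618]
orientation: [-0.536, 0.461, -0.461, 0.536]
ft_force: [-0.7, -0.7, -2.7]
finger_gap: 0.0232
```

>>> apply_moves(
  plan=[
    [0, 0, -0.001, 0, 0, 0, -1],
    [0, 0, 0, 0, 0, 0, -1],
  ],
)

```text
time: 12.42
tcp_pos: [0.4929, 0.3592, 0.261]
orientation: [-0.536, 0.461, -0.461, 0.536]
ft_force: [0.6, -0.1, -0.4]
finger_gap: 0.0235
```

>>> apply_moves(
  plan=[
    [0, 0, -0.001, 0, 0, 0, -1],
    [0, 0, 0, 0, 0, 0, -1],
  ],
)

```text
time: 12.58
tcp_pos: [0.4931, 0.3593, 0.261]
orientation: [-0.536, 0.461, -0.461, 0.537]
ft_force: [-0.5, -0.8, 8.0]
finger_gap: 0.0235
```

Floor contact (+8 N, TCP stopped at 0.261 as predicted). Release slowly and rise.

>>> apply_moves(
  plan=[
    [0, 0, 0.0005, 0, 0, 0, -0.4],
    [0, 0, 0, 0, 0, 0, -0.3],
    [0, 0, 0, 0, 0, 0, -0.1],
    [0, 0, 0, 0, 0, 0, 0.1],
    [0, 0, 0, 0, 0, 0, 0.1],
  ],
)

```text
time: 13.0
tcp_pos: [0.4928, 0.3592, 0.2601]
orientation: [0.536, -0.461, 0.461, -0.536]
ft_force: [-0.3, -0.2, 0.8]
finger_gap: 0.0477
```

>>> apply_moves(
  plan=[
    [0, 0, 0, 0, 0, 0, 0.1],
    [0, 0, 0, 0, 0, 0, 0.1],
    [0, 0, 0, 0, 0, 0, 0.1],
  ],
)

```text
time: 13.25
tcp_pos: [0.4929, 0.3592, 0.2602]
orientation: [0.536, -0.461, 0.461, -0.536]
ft_force: [-0.9, 0.2, 0.4]
finger_gap: 0.0509
```

>>> apply_moves(
  plan=[
    [0, 0, 0.015, 0, 0, 0, 0.1],
    [0, 0, 0.025, 0, 0, 0, 0.1],
    [0, 0, 0.035, 0, 0, 0, 0.1],
    [0, 0, 0.035, 0, 0, 0, 0.1],
    [0, 0, 0.03, 0, 0, 0, 0.1],
  ],
)

```text
time: 13.67
tcp_pos: [0.4927, 0.3591, 0.4027]
orientation: [-0.536, 0.461, -0.461, 0.537]
ft_force: [0.6, 0.0, -0.0]
finger_gap: 0.0511
```

>>> apply_moves(
  plan=[
    [-0.03, -0.02, 0.02, 0, 0, 0, 0.1],
    [-0.03, -0.02, 0, 0, 0, 0, 0.1],
    [0, 0, 0, 0, 0, 0, 0.1],
    [0, 0, 0, 0, 0, 0, 0.1],
  ],
)

```text
time: 14.0
tcp_pos: [0.4319, 0.3186, 0.4212]
orientation: [-0.536, 0.461, -0.461, 0.537]
ft_force: [1.1, 1.2, -0.1]
finger_gap: 0.0514
```

```bash
python3 - <<'E'
from h import *
s,w=wristframe(); g=grab_frame('scene'); t=grab_frame('top'); print(s['time'],s['tcp_pos'],s['ft_force'],s['finger_gap'])
for P in [(.493,.359,.112),(.493,.359,.042)]: print(proj(g,P),proj(w,P))
save('w11',w); save('t11',t)
g['image']=g['image'][80:340,160:520]; g['image']=cv2.resize(g['image'],None,fx=2.2,fy=2.2,interpolation=cv2.INTER_CUBIC); save('s11',g)
E
```

```text
14.0 [0.43186803 0.31856161 0.42123762] [ 1.10185322  1.24296904 -0.14807393] 0.051403308374154
[481.30948618 240.79860595] [279.67141253 105.44907539]
[473.34894099 253.3128113 ] [287.05349785 102.11857183]
```

View pics/s11.png

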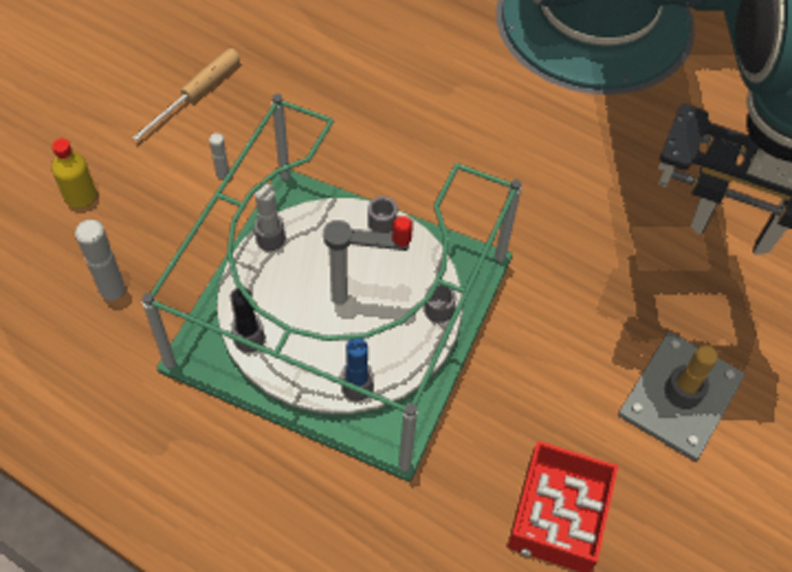

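View pics/w11.png

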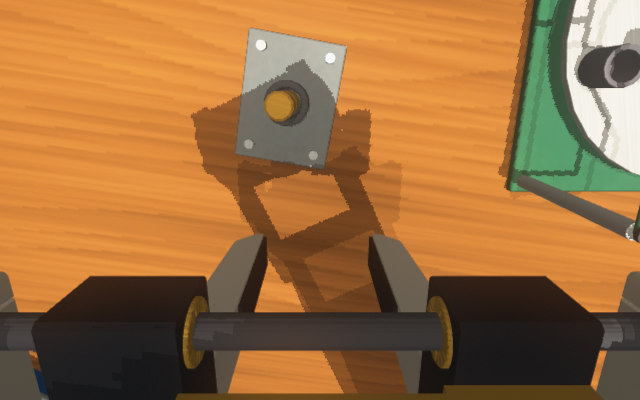

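View pics/t11.png

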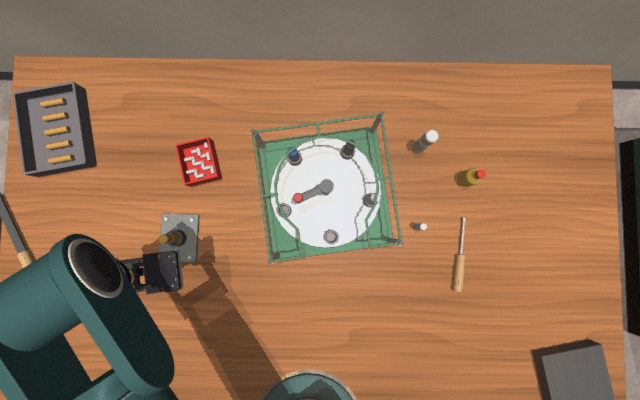

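```bash
python3 -c "
from h import *
print(close_job())"
```

```text
the job is handed in; nothing more can be done
None
```

The brass spindle is standing upright in the jig socket, released, and the job is handed in at about 14 s on the robot's clock. The hand-in reports no verdict, so the result below rests on my own checks.

- **Carousel:** I gripped the red knob and walked it about 82° clockwise, seen from above, which put the brass pocket in the opening. Wrist and scene cameras both put the spindle at about (0.502, -0.053) m, within about 3 mm of the middle of the opening. It was at rest before I took hold of it.
- **Placing:** I lifted it out through the opening and lowered it into the socket until the floor pushed back with about 8 N, at the height I had predicted. Then I let go and backed the arm away.
- **Last checks:** Two camera views show the spindle's top within about 1.5 pixels of where an upright, seated one should appear. The other three spindles are in their pockets, and the bin, screwdriver and bottle look unmoved. The gripper is clear of everything.
- **Disagreements:** The cameras differed by 2 mm or less on the socket's position, so I used the mean, and the spindle entered without touching the rim. Closing on the knob nudged the crank a few degrees before the turn; I allowed for that in the turn.

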